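# Clear the scoop off a moisture analyser and hold its pan ready over the support

### The arm

A 6-joint arm with a two-finger parallel gripper is mounted at the origin on the work surface. World frame = base frame: x ahead of the robot, y to its left, z up, the work surface at z = 0. Lengths are in m, angles in degrees, forces in N, time in s.
With the tool pointing down it reaches from about 0.275 to 0.875 m from the base axis. Payload 12.5 kg.
Tool frame: the origin (TCP) lies midway between the tips of the shut fingers; the grasp point (between the pads) lies 19 mm behind it; z points along the fingers, y is the line along which they close (so a half turn about z gives the same grasp; the last joint's range is limited). The gripper opens to 85 mm and grips with 20 to 120 N. Pads are 22 mm wide; open, the fingers measure 114 mm over their backs; the gripper's body (76 mm by 85 mm) begins 54 mm behind the grasp point. The pads swing forward as they close: fully open they stand 13 mm farther back than shut.
Start: joints at [-72.055, 20.094, 94.641, -0, 65.266, -4.847], TCP at [0.213, -0.507, 0.231] pointing down, gripper open.
Joint ranges: [-157.81, 157.81], [-45, 120.19], [0.68, 151.7], [-89.99, 269.99], [4.06, 180], [-164.3, 164.3]. Speed limits (degrees/s): [127.2, 127.2, 159.86, 180, 180, 180].

### API

Orientations are given as [roll, pitch, yaw] about the fixed x, y, z axes, in that order (R = Rz(yaw) Ry(pitch) Rx(roll)).
In Python, from station import env gives the robot as it stands.
- The arm moves only by the shell command python3 -m creep 'ROWS'. ROWS is JSON, a list of rows, each an object with "jaw": the closure in counts, from 0 (fully open) to 255 (shut); "offset": the shift along the world's x, y, z in cm, a list of three; "twist": the turn about the world's z in degrees. In form: [{"jaw": jaw, "offset": [tx, ty, tz], "twist": twist}, ...]. A call has 1 to 20 rows; each row is the pose to reach, as a shift and turn from the pose commanded when the call began; what a row does not reach only later rows make up. A row lasts 1/10 s, in which the tool goes at most 50 mm and 8.59 degrees, less where a joint would pass 70% of its speed; a pose out of reach is approached as far as the arm can. A call with a gripper value outside its range is refused whole. The fingers move at their own pace and stop on an object; the grip force is fixed at half the most. Time passes only in rows, so rows that repeat a pose let the fingers close. It gives the time, the measured TCP pose, the force, the opening and the grip force at its end, in the units of the state.
- env.sense(): the state, without advancing time (a new reading comes with each control period).
- env.get_image(name): name is "scene" or "top" or "wrist"; returns a dict with "image" (384x512x3 uint8, red, green, blue), "depth" (384x512 float32, m along the optical axis (not along the pixel's ray), 0 where there is no reading), "intrinsics" (3x3 intrinsics, pixels), "k1" (the pictures are not rectified: a ray, as slopes to the right and down, at radius r is drawn at 1 + k1 r^2 times it, then the intrinsics apply), "R" (3x3) and "t" (3): a world point X has camera coordinates R X + t; the wrist camera has in their place "T_tool_cam" (4x4, takes a point from camera to tool coordinates, whose origin is the TCP and whose axes are the flange's). Camera axes: x right, y down, z forward; pixel columns grow to the right and rows downward; lengths in m; the calibration is good to about 2 mm. A picture is of the moment at which its call begins: read the wrist's pose just before it.
- env.close_job(): hands the job in; it is judged then, once.
The state is a dict: "t": time; "q": joint angles; "joint_velocities": joint speeds; "joint_torque": joint torques, N m; "ee_pos": TCP position; "ee_rot": TCP orientation; "ft_force": force on the tool from outside, world axes, zero at the start; "moment": the same for the moment, N m; "width": finger opening in m; "grasp_force": force on a finger pad.
Only numpy, scipy, OpenCV 4.12 (cv2) and the standard library are available. Lean on these libraries where they do the work, as an engineer would, in place of code of your own. Each camera call takes 0.05 s, during which the arm holds its last target. There are 200 camera calls.

### The job

The sample scoop has been left lying across the open well of the moisture analyser: hang it by its eye on the hook of the stand and let it hang free. Then pick up the pan lifter by its upright grip, with the pan riding in its ring, lift it higher than the tallest sample jar and carry it over the row of jars to the well. Finish while still holding it in the gripper, level and motionless, with the pan hovering about 1 cm above the three-armed support in the well, centred on it and with the lifter's arm lined up between the two guide pins; pan and lifter must never touch the analyser, and leave the jars, tin and weight where they stand.

Things in the scene. Friction and masses are not known exactly. Their poses are not given: they have to be found in the camera images.
- analyser: Fixed white moisture analyser, block 200 (x) x 320 (y) x 70 mm high; origin under its middle, z up. Flat top (deck) at z = 70; in it a round open well, 126 across, 34 deep, centre at x = 0, y = +45. Controls at the -y end. The open lid, 190 wide, stands at the +y end from y = 122 outward, 250 high, leaning away from the well.
- support (a point): Centre of the three-armed steel pan support in the well (arms 44 mm long): the top of its arms, 58 mm above the table and 12 mm below the deck. Axes as the analyser's.
- guides (a point): Point on the deck midway between the two steel guide pins (8 across, 5 mm high, 36 mm apart along the analyser's x), 71 mm from the well's centre towards the controls. The lifter's arm belongs over the gap.
- scoop: Loose steel scoop, 174 mm long, about 60 g; origin at underside level, mid-handle, within 10 mm of its balance point; z up as it lies. Handle 12 mm wide (y), 8 thick (z = 6 to 14, clear of the deck), from x = -40 to +61; eye at the +x end; trough 42 x 32 x 14 mm at the -x end, to x = -82. Starts level on the deck, bridging the well, its eye towards the far side (+x) of the table.
- scoop_eye (a point): Centre of the scoop's round eye, 75 mm along +x from its origin and 3.5 mm above its underside; a 24 mm hole in a ring of 5 mm wire.
- stand: Fixed hook stand; origin under its base disc (100 across), z up. Column 12 thick at the origin, 232 high. From its top an 8 mm round arm runs to the stand's -x, sloping from z = 226 to 206 at x = -88, then turns straight up at x = -95 to a tip at z = 242. A tool whose eye is over the tip and which lies away from the column swings down when let go and hangs below the arm, swaying a while.
- hook_tip (a point): Top of the upturned hook tip (8 mm thick), 242 mm above the table, 95 mm from the column.
- hook_seat (a point): Lowest point of the hook, top of the bar at the inside of the bend, 210 mm above the table; a hung eye comes to rest here or farther up the arm towards the column.
- lifter: Loose aluminium pan lifter, about 70 g; origin at the centre of its ring's underside, z up. Flat ring, outside diameter 112, inside 94, 4 thick. An arm 14 wide leads along -y to an upright grip block, 14 (x) x 26 (y) x 36 mm high, centred at y = -86. Starts lying on the table round the pan.
- lifter_grip (a point): A good grasp point in the lifter's grip block: centred in x and y (86 mm along -y from the ring's centre), 24 mm above the ring's underside; close the fingers across its 14 mm (the lifter's x).
- pan: Loose round steel pan, about 35 g; origin at the centre of its underside, z up. Body 89 across, 12 high, then a flange 106 across, 2 thick, wider than the hole of the lifter's ring. Starts on the table inside the ring; once the lifter has risen 8 mm the ring catches the flange, and the pan's underside rides 8 mm below the ring's, free to shift 2.5 mm sideways.
- jar_a: Bystander: amber glass jar, 44 mm across, 110 high, origin under its middle. The three jars stand in a row between lifter and analyser.
- jar_b: Bystander: clear glass jar, 48 mm across, 90 high, origin under its middle.
- jar_c: Bystander: white plastic bottle, 40 mm across, 120 high, origin under its middle.
- tin: Bystander: aluminium tin, 64 mm across, 45 high, origin under its middle.
- weight: Bystander: steel weight with a knob, 34 mm across, 46 high, origin under its middle.
There are look-alikes about, which are no part of the job. Leave any pink look-alike of the lifter alone.

How it is judged (in metres and radians):
On the way, in this order (a step that is already met when the one before it is completed fails the run):
1. the scoop hangs by its eye on the hook, released (x of scoop_eye in the frame of stand between -0.108 and -0.008 m and y of scoop_eye in the frame of stand between -0.02 and 0.02 m and z of scoop_eye in the frame of stand between 0.175 and 0.225 m and contact force between scoop and the fingers below 0.05 N and angle between scoop's own x axis and vertical below 1.3 rad), for 0.3 s.
2. the pan is lifted above the jars' height, riding in the lifter (height (world z) of pan above 0.115 m and contact force between pan and lifter above 0.1 N), for 0.1 s.
At the end, for the whole second after the job is handed in: Scoop released and hanging down (slight sway is fine) by its eye on the hook. Fingers hold the lifter, pan riding in it, still: pan within 10 mm of the support axis, 4-22 mm above it, tilt < 0.12 rad, arm within 0.12 rad of the analyser axis, grip on the control side, nothing touching the analyser (all of step 1 and angle between scoop's own x axis and vertical below 0.5 rad and linear speed of scoop below 0.25 m/s and horizontal distance between pan and support below 0.01 m and z of pan in the frame of support between 0.004 and 0.022 m and angle between pan's own z axis and vertical below 0.12 rad and angle between the y axis of lifter and the y axis of analyser, either way round below 0.12 rad and y of lifter_grip in the frame of analyser below 0 m and contact force between pan and lifter above 0.1 N and contact force between lifter and the fingers above 2 N and contact force between pan and the fingers below 0.05 N and contact force between each of pan, lifter and analyser below 0.05 N and linear speed of pan below 0.02 m/s); the arm keeps its last pose, push and grip.
It fails at once if a jar, the tin or the weight is displaced by more than 15 mm or tipped (distance of any of jar_a, jar_b, jar_c, tin, weight from where it was at the start of the episode above 0.015 m or angle between any of jar_a, jar_b, jar_c, tin, weight's own z axis and vertical above 0.3 rad).
It fails at once if the pan or the lifter touches the analyser (contact force between any of pan, lifter and analyser above 0.5 N).
It fails at once if the pan is tipped (angle between pan's own z axis and vertical above 0.5 rad).
It also fails if it takes over 67 s, if anything falls off the work surface, if the arm or the gripper's body presses on something with over 40 N, if the wrist force passes 120 N, or if a joint passes its speed limit or range.

## Working session

There is one attempt and no reset: what is moved stays moved. The work goes in short steps, Python scripts to look and compute and a shell command to move; the robot and the scene stay as the last step left them, time stands still between calls to the robot, and variables do not carry over. Pictures are saved under pics/ and viewed, at most 12 in all, crops included, and the job is handed in when it is done.

```bash
mkdir -p pics; ls
cat > h.py <<'E'
import numpy as np, cv2
from station import env
def grab(n):
    s=env.sense(); d=env.get_image(n); d['s']=s
    if 'R' not in d:
        from scipy.spatial.transform import Rotation as Ro
        T=np.eye(4); T[:3,:3]=Ro.from_euler('xyz',s['ee_rot'],degrees=True).as_matrix(); T[:3,3]=s['ee_pos']
        W=T@np.array(d['T_tool_cam']); d['R']=W[:3,:3].T; d['t']=-W[:3,:3].T@W[:3,3]
    return d
def rays(d,uv):
    k=np.array(d['intrinsics'],float); k1=d['k1']
    n=cv2.undistortPoints(np.array(uv,float).reshape(-1,1,2),k,np.array([k1,0,0,0,0.])).reshape(-1,2)
    R=np.array(d['R']); return -R.T@np.array(d['t']), np.c_[n,np.ones(len(n))]@R
def plane(d,uv,z):
    c,r=rays(d,uv); return c+r*((z-c[2])/r[:,2])[:,None]
def cloud(d):
    h,w=d['depth'].shape; u,v=np.meshgrid(np.arange(w),np.arange(h))
    c,r=rays(d,np.c_[u.ravel(),v.ravel()]); return (c+r*d['depth'].reshape(-1,1)).reshape(h,w,3)
def save(d,n,crop=None,f=1):
    im=d['image'][:,:,::-1]
    if crop: im=im[crop[1]:crop[3],crop[0]:crop[2]]
    cv2.imwrite('pics/'+n,cv2.resize(im,None,fx=f,fy=f,interpolation=cv2.INTER_CUBIC))
E
python3 - <<'E'
from h import *
import pickle
for n in('top','scene'):
    d=grab(n); save(d,n+'0.png',f=1.5); pickle.dump(d,open(n+'.pkl','wb')); print(n,d['k1'],-np.array(d['R']).T@np.array(d['t']),(d['depth']>0).mean())
print(env.sense())
E
```

```text
pics
top 0.03732853378577789 [ 0.36923833 -0.08130463  1.57816475] 0.9959513346354166
scene -0.03614181535122456 [1.16314131 0.20215666 0.9672227 ] 0.9961344401041666
{'t': 0.1, 'q': array([-7.20562837e+01,  2.01218913e+01,  9.46713854e+01, -8.76468776e-04,
        6.52664264e+01, -4.84593052e+00]), 'joint_velocities': array([ 0.00937002, -0.12778066, -0.17139706, -0.00038649, -0.10175468,
       -0.03239929]), 'joint_torque': array([ 7.54666180e-04, -5.06830680e+01, -2.91875732e+01, -8.29824512e-05,
        2.69701966e-03, -2.26802581e-05]), 'ee_pos': array([ 0.21298491, -0.50677618,  0.23081872]), 'ee_rot': array([-1.79940443e+02, -4.25068181e-03,  2.27900118e+01]), 'ft_force': array([ 0.39992198, -0.00622616, -0.5053549 ]), 'moment': array([-0.02312204,  0.01604365,  0.07768319]), 'grasp_force': 0.0, 'width': 0.08516889581207497}
```

View pics/top0.png

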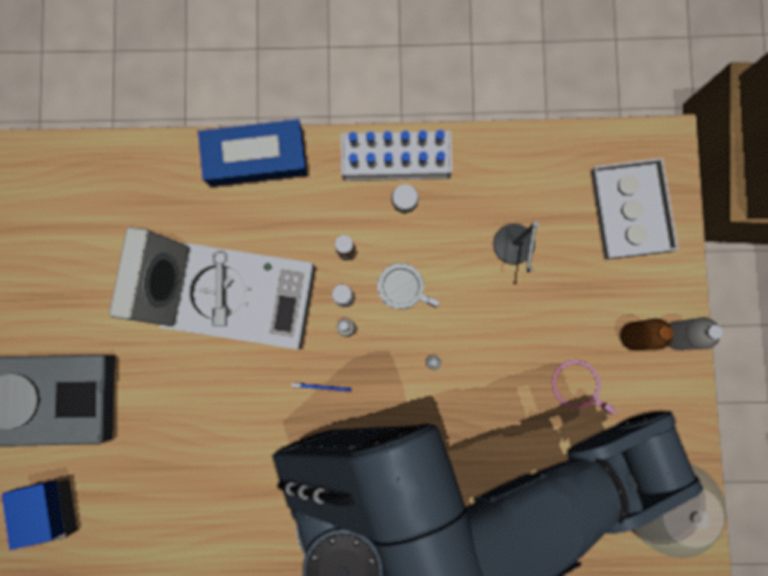

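View pics/scene0.png

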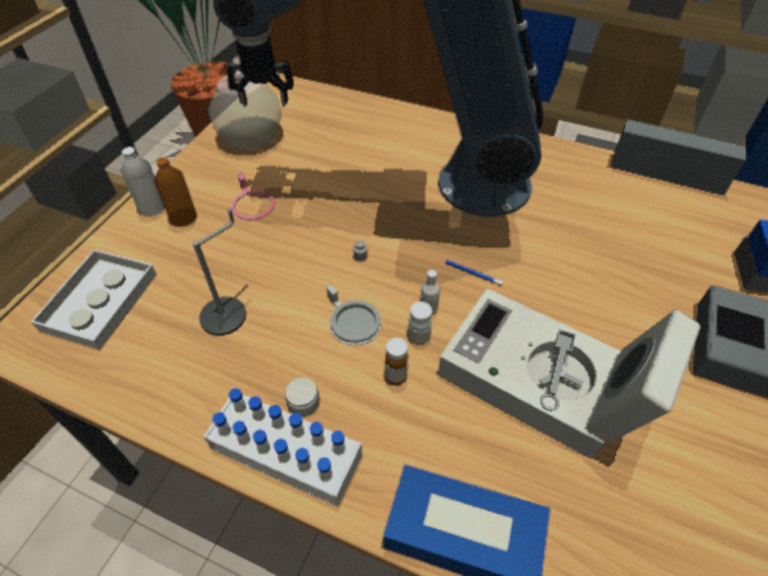

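The top view (1.5x) shows the analyser at about (215,290) with its controls to the right (-y) and its lid to the left. The scoop lies across the well, with its eye at (220,257) and trough at (220,316). The stand base is at (515,243), with its arm running to a tip near (530,270). The grey lifter and pan are at (402,287), grip at (432,302). The jars are at (345,245), (342,294) and (345,326), the tin at (405,197) and the weight at (433,362).

Possible mix-ups:
- **Lifter:** the grey one at (402,287), or the pink one at (577,384), which is the decoy.
- **Analyser:** the white one at (215,290), or the dark balance at (40,400).
- **Scoop:** the steel one at (220,290), or the blue pen at (322,387).

I choose the grey lifter, the white analyser and the steel scoop.

Run:
```python
from h import *
import pickle
t=pickle.load(open('top.pkl','rb')); s=pickle.load(open('scene.pkl','rb'))
p=lambda u,v,z:np.round(plane(t,[[u/1.5,v/1.5]],z)[0]*1000,0)
for n,a in dict(eye=(220,257,.0735),trough=(220,316,.08),well=(213,291,.07),base=(515,243,.0),tip=(530,270,.242),coltop=(533,226,.23),ring=(402,287,.012),grip=(432,302,.036),jarA=(344,245,.11),jarB=(342,294,.09),jarC=(345,326,.12),tin=(405,197,.045),wt=(433,362,.046)).items(): print(n,p(*a))
q=lambda u,v,z:np.round(plane(s,[[u/1.5,v/1.5]],z)[0]*1000,0)
for n,a in dict(eye=(550,402,.0735),trough=(564,340,.08),base=(222,316,0),tip=(230,210,.242),coltop=(197,245,.23),ring=(357,321,.012),grip=(331,291,.036)).items(): print('s',n,q(*a))
save(t,'crop1.png',(70,145,380,265),2.5)
C=cloud(t)
# analyser: minAreaRect of deck-height points
m=(abs(C[...,2]-.07)<.006)&(C[...,1]>.0)&(C[...,1]<.5)&(C[...,0]>.2)
m=cv2.morphologyEx(m.astype('u1'),cv2.MORPH_OPEN,np.ones((3,3)));n,l,st,ce=cv2.connectedComponentsWithStats(m)
i=1+st[1:,4].argmax(); P=C[l==i][:,:2]*1000; r=cv2.minAreaRect(P.astype('f4')); print(r); print(cv2.boxPoints(r))
m=(C[...,2]>.15)&(abs(C[...,0]-.45)<.12)&(C[...,1]<-.2)&(C[...,1]>-.45); P=C[m]; print(len(P),P.min(0),P.max(0)); print(np.round(P[::max(1,len(P)//25)],3))
```

```text
eye [616. 290.  73.]
trough [480. 287.  80.]
well [538. 306.  70.]
base [ 649. -402.    0.]
tip [ 550. -381.  242.]
coltop [ 642. -394.  230.]
ring [ 546. -128.   12.]
grip [ 507. -197.   36.]
jarA [632.   3. 110.]
jarB [524.  10.  90.]
jarC [450.   2. 120.]
tin [ 756. -139.   45.]
wt [ 368. -194.   46.]
s eye [616. 292.  74.]
s trough [479. 288.  80.]
s base [ 646. -401.    0.]
s tip [ 555. -379.  242.]
s coltop [ 650. -393.  230.]
s ring [ 550. -120.   12.]
s grip [ 515. -198.   36.]
((527.0850219726562, 239.9241943359375), (293.8998718261719, 200.0540008544922), 79.98007202148438)
[[403.01578  112.619415]
 [600.01843   77.811874]
 [651.1543   367.22897 ]
 [454.1516   402.0365  ]]
24 [ 0.54876054 -0.38861074  0.20461573] [ 0.56941499 -0.37818632  0.24347345]
[[ 0.569 -0.381  0.215]
 [ 0.569 -0.384  0.213]
 [ 0.569 -0.387  0.214]
 [ 0.567 -0.382  0.207]
 [ 0.566 -0.384  0.213]
 [ 0.566 -0.387  0.212]
 [ 0.564 -0.382  0.209]
 [ 0.563 -0.384  0.212]
 [ 0.563 -0.387  0.213]
 [ 0.56  -0.381  0.21 ]
 [ 0.56  -0.384  0.214]
 [ 0.561 -0.389  0.205]
 [ 0.556 -0.383  0.243]
 [ 0.558 -0.381  0.208]
 [ 0.554 -0.379  0.234]
 [ 0.553 -0.381  0.237]
 [ 0.553 -0.383  0.241]
 [ 0.552 -0.378  0.223]
 [ 0.551 -0.379  0.232]
 [ 0.55  -0.38   0.242]
 [ 0.549 -0.383  0.243]
 [ 0.55  -0.379  0.221]
 [ 0.549 -0.381  0.224]
 [ 0.549 -0.383  0.226]]
```

View pics/crop1.png

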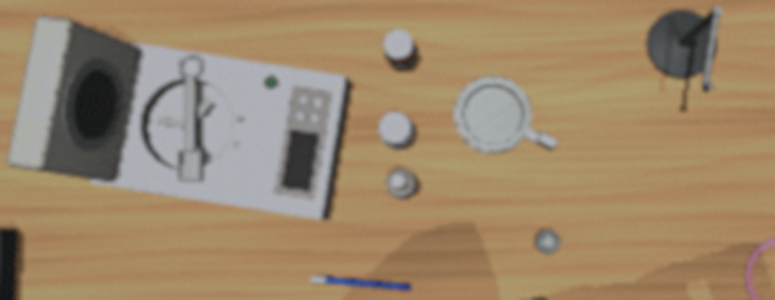

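The crop confirms the choice. The steel scoop lies across the well of the white analyser, eye at the top (far side); the grey lifter with its pan is at (492,113), and the pink ring at the right edge is the decoy. Moving above the scoop now.

```bash
F='{"jaw":0,"offset":[32.8,78.5,7],"twist":-22}'; python3 -m creep '[{"jaw":0,"offset":[0,0,5],"twist":0},{"jaw":0,"offset":[2,4,7],"twist":-5},{"jaw":0,"offset":[32.8,78.5,7],"twist":-22},{"jaw":0,"offset":[32.8,78.5,7],"twist":-22},{"jaw":0,"offset":[32.8,78.5,7],"twist":-22},{"jaw":0,"offset":[32.8,78.5,7],"twist":-22},{"jaw":0,"offset":[32.8,78.5,7],"twist":-22},{"jaw":0,"offset":[32.8,78.5,7],"twist":-22},{"jaw":0,"offset":[32.8,78.5,7],"twist":-22},{"jaw":0,"offset":[32.8,78.5,7],"twist":-22},{"jaw":0,"offset":[32.8,78.5,7],"twist":-22},{"jaw":0,"offset":[32.8,78.5,7],"twist":-22},{"jaw":0,"offset":[32.8,78.5,7],"twist":-22},{"jaw":0,"offset":[32.8,78.5,7],"twist":-22},{"jaw":0,"offset":[32.8,78.5,7],"twist":-22},{"jaw":0,"offset":[32.8,78.5,7],"twist":-22},{"jaw":0,"offset":[32.8,78.5,7],"twist":-22},{"jaw":0,"offset":[32.8,78.5,7],"twist":-22},{"jaw":0,"offset":[32.8,78.5,7],"twist":-22},{"jaw":0,"offset":[32.8,78.5,7],"twist":-22}]'
python3 - <<'E'
from h import *
import pickle
d=grab('wrist'); pickle.dump(d,open('w1.pkl','wb')); save(d,'w1.png',f=1.5); print(np.round(d['T_tool_cam'],3)); print(d['s']['ee_pos'],d['s']['ee_rot'],d['s']['q'],d['s']['t'])
E
```

```text
t: 2.1
ee_pos: [0.5409, 0.279, 0.3002]
ee_rot: [180.0, 0.1, 0.9]
ft_force: [-0.8, 0.1, -1.2]
width: 0.0853
grasp_force: 0.0
[[-0.001 -0.956 -0.292  0.075]
 [ 1.    -0.    -0.001  0.001]
 [ 0.001 -0.292  0.956 -0.143]
 [ 0.     0.     0.     1.   ]]
[0.54092925 0.27895361 0.30024996] [1.79963138e+02 8.25266297e-02 8.97961855e-01] [ 2.28994846e+01  2.30858465e+01  8.04208671e+01 -3.35163511e-03
  7.65836126e+01  1.12002276e+02] 2.1
```

View pics/w1.png

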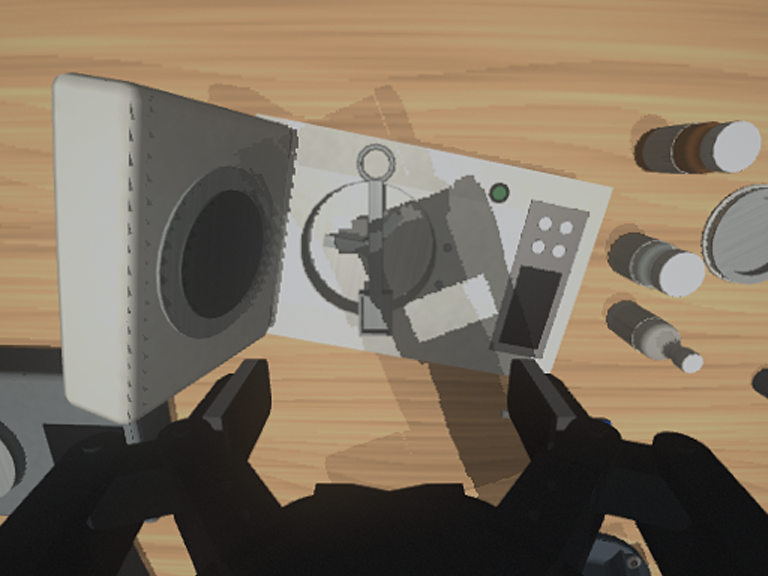

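The wrist view shows the eye at (376,162), the handle running straight down at column 376, the trough from (376,290) to (376,333), the well rim around (369,245), and the guide pins near (447,247) and (438,284). The handle is unobstructed.

Run:
```python
from h import *
import pickle
d=pickle.load(open('w1.pkl','rb'))
p=lambda u,v,z:np.round(plane(d,[[u/1.5,v/1.5]],z)[0]*1000,1)
print('eye',p(376,162,.0735),'handle low',p(376,283,.084),'hi',p(377,190,.084),'trough end',p(376,333,.084))
print('pins',p(447,247,.075),p(438,284,.075))
print('deck corners',p(611,187,.07),p(548,375,.07))
rim=np.array([(303,240),(312,206),(306,265),(320,290),(345,309),(340,184),(418,195),(434,225),(435,260),(425,285)])
P=plane(d,rim/1.5,.07)[:,:2]*1000
A=np.c_[2*P,np.ones(len(P))]; x=np.linalg.lstsq(A,(P**2).sum(1),rcond=None)[0]; print('well',x[:2],np.sqrt(x[2]+x[0]**2+x[1]**2), np.hypot(*(P-x[:2]).T).round(1))
C=cloud(d)
# handle: points z .08-.09
m=(C[...,2]>.078)&(C[...,2]<.09)&(abs(C[...,1]-.29)<.03)&(abs(C[...,0]-.54)<.11); Q=C[m]*1000; print(len(Q))
for a in range(450,640,15):
    q=Q[abs(Q[:,0]-a)<7.5]; print(a,len(q),q.mean(0).round(1) if len(q) else '',(np.percentile(q[:,1],[5,95]).round(1)) if len(q) else '')
# deck fit
m=(abs(C[...,2]-.07)<.003);
```

```text
eye [616.6 290.3  73.5] handle low [510.3 289.3  84. ] hi [593.5 289.   84. ] trough end [460.7 289.   84. ]
pins [543.  224.8  75. ] [507.5 231.3  75. ]
deck corners [599.3  79.3  70. ] [410.2 112.1  70. ]
well [540.06817991 295.71490131] 63.344250710114146 [62.  64.3 62.4 63.3 65.2 63.1 65.  62.6 62.  63.4]
925
450 0  
465 105 [462.5 289.5  83.3] [274.4 304.2]
480 41 [479.9 292.7  83.4] [274.5 305.5]
495 91 [498.2 291.3  83.5] [274.9 305.4]
510 87 [509.9 289.5  84.7] [284.7 294.3]
525 92 [525.1 290.3  84.6] [284.9 295.8]
540 100 [539.9 290.3  84.5] [285.  295.8]
555 103 [555.2 290.4  84.6] [285.2 295.8]
570 107 [570.2 290.1  84.1] [284.1 295.8]
585 119 [584.9 290.   84.3] [284.2 295.8]
600 74 [597.1 290.2  84.2] [284.3 295.8]
615 4 [613.4 291.   78.3] [277.1 305. ]
630 2 [625.8 289.2  78.4] [280.6 297.8]
```

```bash
python3 -m creep '[{"jaw":130,"offset":[0,1.1,-5],"twist":-1},{"jaw":130,"offset":[0,1.1,-10],"twist":-1},{"jaw":130,"offset":[0,1.1,-14],"twist":-1},{"jaw":130,"offset":[0,1.1,-16],"twist":-1},{"jaw":130,"offset":[0,1.1,-18],"twist":-1},{"jaw":130,"offset":[0,1.1,-20],"twist":-1},{"jaw":130,"offset":[0,1.1,-22],"twist":-1},{"jaw":130,"offset":[0,1.1,-23.4],"twist":-1},{"jaw":130,"offset":[0,1.1,-23.4],"twist":-1},{"jaw":255,"offset":[0,1.1,-23.4],"twist":-1},{"jaw":255,"offset":[0,1.1,-23.4],"twist":-1},{"jaw":255,"offset":[0,1.1,-23.4],"twist":-1},{"jaw":255,"offset":[0,1.1,-23.4],"twist":-1},{"jaw":255,"offset":[0,1.1,-23.4],"twist":-1},{"jaw":255,"offset":[0,1.1,-23.4],"twist":-1},{"jaw":255,"offset":[0,1.1,-23.4],"twist":-1}]'
```

```text
t: 3.75
ee_pos: [0.5417, 0.2891, 0.0686]
ee_rot: [-180.0, -0.1, -0.2]
ft_force: [-0.7, -1.3, 7.0]
width: 0.0105
grasp_force: 58.9
```

```bash
python3 -m creep '[{"jaw":255,"offset":[0,0,1],"twist":0},{"jaw":255,"offset":[0,0,3],"twist":0},{"jaw":255,"offset":[0,0,7],"twist":0},{"jaw":255,"offset":[0,0,12],"twist":0},{"jaw":255,"offset":[0,0,17],"twist":0},{"jaw":255,"offset":[0,0,22],"twist":0},{"jaw":255,"offset":[0,0,24.5],"twist":0},{"jaw":255,"offset":[0,0,24.5],"twist":0},{"jaw":255,"offset":[0,0,24.5],"twist":0}]'
python3 - <<'E'
from h import *
import pickle
d=grab('wrist'); pickle.dump(d,open('w2.pkl','wb')); save(d,'w2.png',f=1.5); print(d['s']['ee_pos'],d['s']['ee_rot'],d['s']['width'],d['s']['ft_force'])
C=cloud(d);z=d['s']['ee_pos'][2]
m=(abs(C[...,2]-z)<.03)&(abs(C[...,1]-.29)<.025)&(C[...,0]>.565)&(C[...,0]<.65); Q=C[m]*1000
for a in range(570,650,10):
    q=Q[abs(Q[:,0]-a)<5]; print(a,len(q),np.median(q,0).round(1) if len(q) else '',(np.percentile(q[:,1],[5,95]).round(1)) if len(q) else '')
E
```

```text
t: 4.65
ee_pos: [0.5408, 0.2889, 0.3125]
ee_rot: [-180.0, -0.0, -0.2]
ft_force: [0.2, -0.4, -0.9]
width: 0.0103
grasp_force: 58.8
[0.54079172 0.28890413 0.3125077 ] [-1.79990922e+02 -1.94705485e-02 -2.00313241e-01] 0.010255703230825884 [ 0.21504051 -0.4320776  -0.94925642]
570 460 [570.1 288.1 328.4] [282.6 293.1]
580 486 [580.2 287.5 328.4] [282.2 292.9]
590 514 [590.  287.5 328.3] [282.3 292.8]
600 707 [601.1 287.5 326.2] [278.3 296.1]
610 491 [609.8 295.2 320. ] [272.5 302.6]
620 539 [620.8 294.  320. ] [272.7 302.5]
630 483 [627.6 287.8 319.9] [278.5 296.8]
640 0
```

View pics/w2.png

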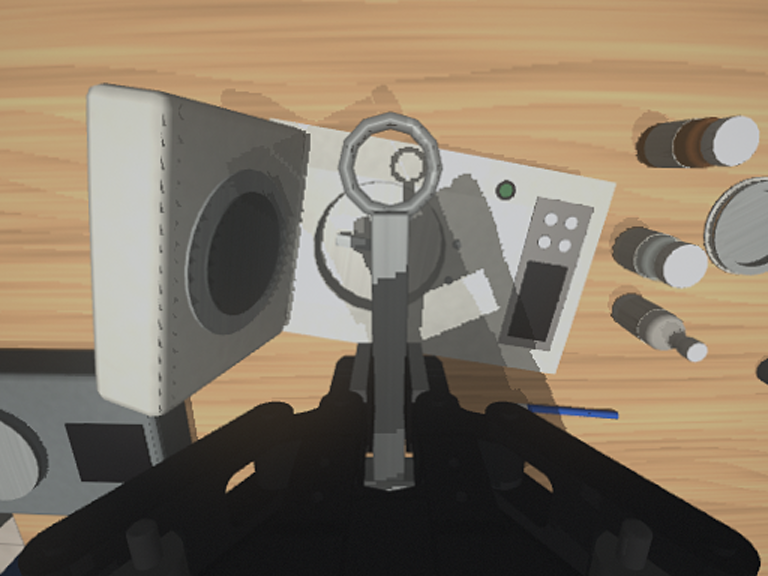

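The scoop is held level, with its eye at (391,163) in the picture: 75 mm ahead of the TCP, wire top at z=0.320. Carrying it to just short of the hook.

```bash
python3 -m creep '[{"jaw":255,"offset":[0,-2,0],"twist":0},{"jaw":255,"offset":[-1,-6,0],"twist":-1},{"jaw":255,"offset":[-11.1,-64.9,0],"twist":-10.5},{"jaw":255,"offset":[-11.1,-64.9,0],"twist":-10.5},{"jaw":255,"offset":[-11.1,-64.9,0],"twist":-10.5},{"jaw":255,"offset":[-11.1,-64.9,0],"twist":-10.5},{"jaw":255,"offset":[-11.1,-64.9,0],"twist":-10.5},{"jaw":255,"offset":[-11.1,-64.9,0],"twist":-10.5},{"jaw":255,"offset":[-11.1,-64.9,0],"twist":-10.5},{"jaw":255,"offset":[-11.1,-64.9,0],"twist":-10.5},{"jaw":255,"offset":[-11.1,-64.9,0],"twist":-10.5},{"jaw":255,"offset":[-11.1,-64.9,0],"twist":-10.5},{"jaw":255,"offset":[-11.1,-64.9,0],"twist":-10.5},{"jaw":255,"offset":[-11.1,-64.9,0],"twist":-10.5},{"jaw":255,"offset":[-11.1,-64.9,0],"twist":-10.5},{"jaw":255,"offset":[-11.1,-64.9,0],"twist":-10.5},{"jaw":255,"offset":[-11.1,-64.9,0],"twist":-10.5},{"jaw":255,"offset":[-11.1,-64.9,0],"twist":-10.5}]'
python3 - <<'E'
from h import *
import pickle
d=grab('wrist'); pickle.dump(d,open('w3.pkl','wb')); save(d,'w3.png',f=1.5); p=d['s']['ee_pos'];print(p,d['s']['ee_rot'])
C=cloud(d)
m=(C[...,2]>.3)&(C[...,2]<.335)&(C[...,0]>p[0]+.03)&(C[...,0]<.6); Q=C[m]*1000; print('scoop front',Q[Q[:,0].argmax()].round(1)); e=Q[Q[:,2]<322];print('ring bbox',e.min(0).round(1),e.max(0).round(1))
m=(C[...,2]>.19)&(C[...,2]<.25)&(C[...,0]>.53)&(C[...,0]<.66)&(C[...,1]<-.34)&(C[...,1]>-.43);Q=C[m]*1000; print(len(Q))
for a in range(540,660,8):
    q=Q[abs(Q[:,0]-a)<4]; print(a,len(q),np.median(q,0).round(1) if len(q) else '',q.max(0).round(1) if len(q) else '',q[:,1].min().round(1) if len(q) else '')
E
```

```text
t: 6.5
ee_pos: [0.4304, -0.3588, 0.3121]
ee_rot: [-180.0, 0.0, -10.6]
ft_force: [0.0, 1.5, 0.7]
width: 0.0105
grasp_force: 58.9
[ 0.43040761 -0.35879446  0.31209419] [-1.79973916e+02  2.32031036e-02 -1.06209125e+01]
scoop front [ 519.7 -376.7  317. ]
ring bbox [ 487.1 -389.7  316.1] [ 519.7 -357.1  322. ]
483
540 0   
548 128 [ 549.3 -383.7  236.2] [ 551.9 -380.5  244.1] -387.6
556 45 [ 553.5 -383.9  241.5] [ 555.6 -380.5  244.4] -387.3
564 76 [ 565.1 -386.1  210.9] [ 567.9 -382.2  213.8] -389.9
572 111 [ 572.2 -387.4  212.9] [ 575.9 -383.5  215.7] -391.3
580 121 [ 579.9 -388.4  214.5] [ 583.9 -384.4  217.2] -392.9
588 2 [ 584.3 -386.2  214.9] [ 584.4 -385.8  215.1] -386.6
596 0   
604 0   
612 0   
620 0   
628 0   
636 0   
644 0   
652 0
```

View pics/w3.png

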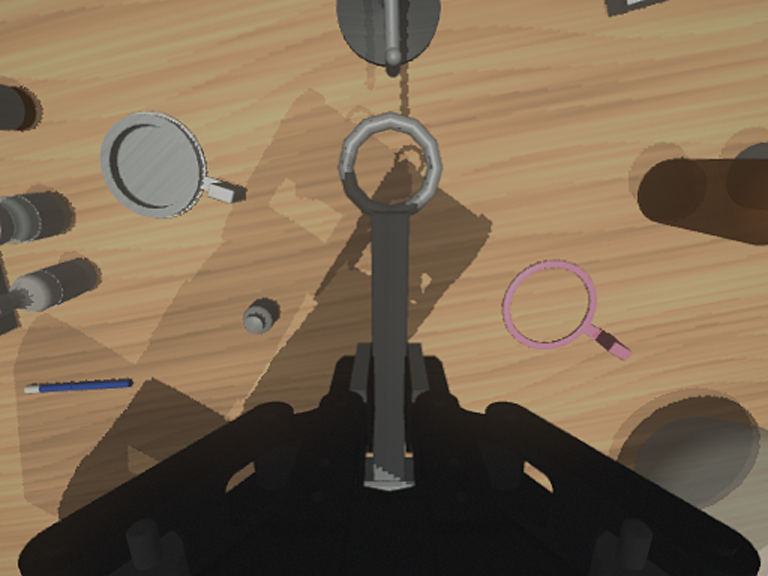

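The hook tip shows at (393,60), dead ahead of the eye at (391,163). The measured tip is (552,-384) and the eye (504,-374). I'll move over the tip and check through the ring before lowering.

```bash
python3 -m creep '[{"jaw":255,"offset":[2.5,-0.5,-0.5],"twist":0},{"jaw":255,"offset":[4.8,-1,-3],"twist":0},{"jaw":255,"offset":[4.8,-1,-5],"twist":0},{"jaw":255,"offset":[4.8,-1,-5],"twist":0},{"jaw":255,"offset":[4.8,-1,-5],"twist":0}]'
python3 - <<'E'
from h import *
import pickle
d=grab('wrist'); pickle.dump(d,open('w4.pkl','wb')); save(d,'w4.png',(190,60,330,170),5); p=d['s']['ee_pos'];print(p,d['s']['ee_rot'])
C=cloud(d)
m=(C[...,2]>.262)&(C[...,2]<.272)&(C[...,0]>p[0]+.05)&(C[...,0]<.6); e=C[m]*1000; c,r=cv2.minEnclosingCircle(e[:,:2].astype('f4'));print('ring',c,r)
m=(C[...,2]>.236)&(C[...,2]<.25)&(C[...,0]>.53)&(C[...,0]<.6)&(abs(C[...,1]+.384)<.03); e=C[m]*1000; print(len(e),np.percentile(e,[3,50,97],axis=0).round(1))
E
```

```text
t: 7.05
ee_pos: [0.4783, -0.3696, 0.263]
ee_rot: [180.0, -0.0, -10.7]
ft_force: [-0.6, -0.1, 0.7]
width: 0.0101
grasp_force: 58.8
[ 0.47825382 -0.36957077  0.26298349] [ 1.79995448e+02 -6.78835075e-03 -1.06645413e+01]
ring (550.9486694335938, -384.3531799316406) 16.91922950744629
152 [[ 548.6 -387.9  239. ]
 [ 552.  -384.5  241.4]
 [ 555.5 -381.1  243.5]]
```

View pics/w4.png

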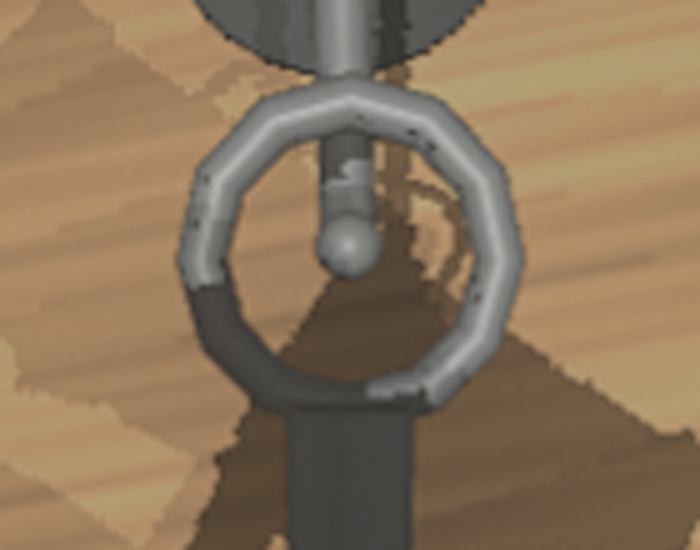

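The tip at (350,245) in the crop sits in the middle of the ring (350,240). Lowering and letting go.

```bash
python3 -m creep '[{"jaw":255,"offset":[0,0,-1.5],"twist":0},{"jaw":255,"offset":[0,0,-3],"twist":0},{"jaw":255,"offset":[0,0,-4.3],"twist":0},{"jaw":255,"offset":[0,0,-4.3],"twist":0},{"jaw":255,"offset":[0,0,-4.3],"twist":0},{"jaw":0,"offset":[0,0,-4.3],"twist":0},{"jaw":0,"offset":[0,0,-4.3],"twist":0},{"jaw":0,"offset":[0,0,-4.3],"twist":0},{"jaw":0,"offset":[0,0,-4.3],"twist":0},{"jaw":0,"offset":[0,0,-4.3],"twist":0},{"jaw":0,"offset":[0,0,-4.3],"twist":0},{"jaw":0,"offset":[-1,0,-2],"twist":0},{"jaw":0,"offset":[-2,0,2],"twist":0},{"jaw":0,"offset":[-3,0,7],"twist":0},{"jaw":0,"offset":[-3,0,9],"twist":0},{"jaw":0,"offset":[-3,0,9],"twist":0}]'
python3 - <<'E'
from h import *
import pickle
d=grab('scene'); save(d,'s5.png',(110,100,270,240),4); 
C=cloud(d); print(env.sense()['ee_pos'],env.sense()['ft_force'])
d=grab('wrist'); pickle.dump(d,open('w5.pkl','wb'))
E
```

```text
t: 8.7
ee_pos: [0.4486, -0.3707, 0.356]
ee_rot: [179.8, -0.3, -10.7]
ft_force: [0.8, 0.6, -0.6]
width: 0.0859
grasp_force: 0.0
[ 0.44825192 -0.37027001  0.35340116] [ 0.09476799  0.46376566 -0.70633004]
```

View pics/s5.png

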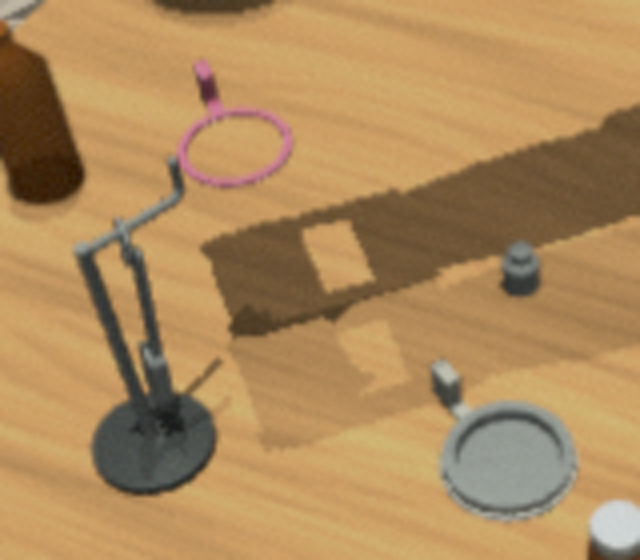

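The scoop hangs by its eye on the arm at (120,235) in the crop, handle down beside the column. Next I go above the lifter's grip.

```bash
python3 -m creep '[{"jaw":0,"offset":[1,4,0],"twist":8},{"jaw":0,"offset":[2.5,8,0],"twist":16},{"jaw":0,"offset":[4,12,0],"twist":24},{"jaw":0,"offset":[5.6,16.8,-4],"twist":32},{"jaw":0,"offset":[5.6,16.8,-9],"twist":40},{"jaw":0,"offset":[5.6,16.8,-9],"twist":48},{"jaw":0,"offset":[5.6,16.8,-9],"twist":56},{"jaw":0,"offset":[5.6,16.8,-9],"twist":64},{"jaw":0,"offset":[5.6,16.8,-9],"twist":73.7},{"jaw":0,"offset":[5.6,16.8,-9],"twist":73.7},{"jaw":0,"offset":[5.6,16.8,-9],"twist":73.7},{"jaw":0,"offset":[5.6,16.8,-9],"twist":73.7}]'
python3 - <<'E'
from h import *
import pickle
d=grab('wrist'); pickle.dump(d,open('w6.pkl','wb')); save(d,'w6.png',f=1.5); p=d['s']['ee_pos'];print(p,d['s']['ee_rot'])
C=cloud(d)
m=(C[...,2]>.028)&(C[...,2]<.045)&(C[...,0]>.47)&(C[...,0]<.57)&(C[...,1]<-.15)&(C[...,1]>-.25); e=C[m]*1000; print(len(e)); print('grip',cv2.minAreaRect(e[:,:2].astype('f4')),np.median(e,0))
m=(C[...,2]>.009)&(C[...,2]<.02)&(C[...,0]>.45)&(C[...,0]<.65)&(C[...,1]<-.05)&(C[...,1]>-.19); e=C[m]*1000
# pan flange + ring: enclosing circle of flange height
m=(C[...,2]>.0115)&(C[...,2]<.018)&(C[...,0]>.45)&(C[...,0]<.65)&(C[...,1]<-.05)&(C[...,1]>-.178);m=cv2.morphologyEx(m.astype('u1'),cv2.MORPH_OPEN,np.ones((3,3)))>0
e=C[m]*1000; print(len(e),cv2.minEnclosingCircle(e[:,:2].astype('f4')))
E
```

```text
t: 10.0
ee_pos: [0.5039, -0.2019, 0.2617]
ee_rot: [-179.9, -0.0, 62.8]
ft_force: [-0.4, -0.3, 0.2]
width: 0.0855
grasp_force: 0.0
[ 0.50389566 -0.20190452  0.26172511] [-1.79945240e+02 -6.30143171e-04  6.28035217e+01]
191
grip ((509.32330322265625, -199.9591827392578), (25.562049865722656, 12.455015182495117), 62.6838493347168) [ 509.40652576 -199.59208612   36.29522694]
1719 ((549.0250244140625, -125.32078552246094), 52.890052795410156)
```

View pics/w6.png

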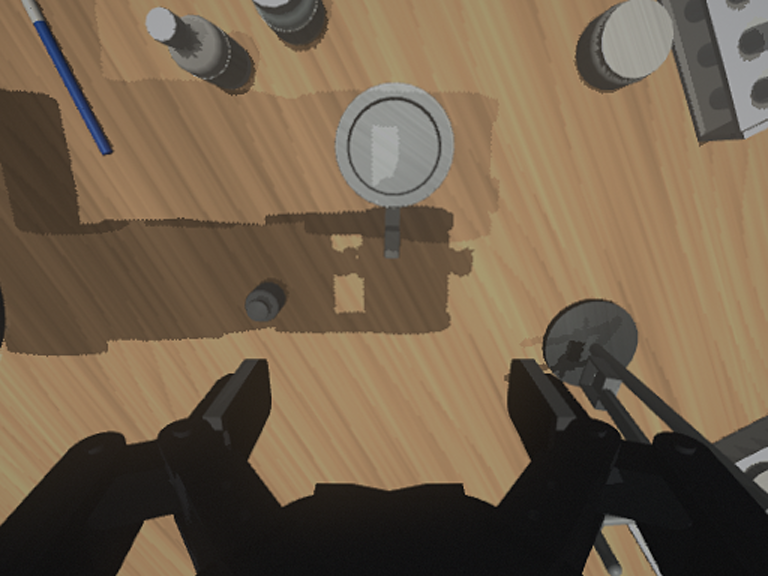

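The wrist view shows the lifter's grip at (392,235) in line below the ring and pan at (394,145). The pads are clear of the weight at (265,300) and the stand. The size (25.6 x 12.5) and height (36) of the measured block match the description.

```bash
python3 -m creep '[{"jaw":110,"offset":[0.5,0.2,-5],"twist":-0.3},{"jaw":110,"offset":[0.5,0.2,-10],"twist":-0.3},{"jaw":110,"offset":[0.5,0.2,-15],"twist":-0.3},{"jaw":110,"offset":[0.5,0.2,-19],"twist":-0.3},{"jaw":110,"offset":[0.5,0.2,-22],"twist":-0.3},{"jaw":110,"offset":[0.5,0.2,-24],"twist":-0.3},{"jaw":110,"offset":[0.5,0.2,-25.2],"twist":-0.3},{"jaw":110,"offset":[0.5,0.2,-25.2],"twist":-0.3},{"jaw":110,"offset":[0.5,0.2,-25.2],"twist":-0.3},{"jaw":255,"offset":[0.5,0.2,-25.2],"twist":-0.3},{"jaw":255,"offset":[0.5,0.2,-25.2],"twist":-0.3},{"jaw":255,"offset":[0.5,0.2,-25.2],"twist":-0.3},{"jaw":255,"offset":[0.5,0.2,-25.2],"twist":-0.3},{"jaw":255,"offset":[0.5,0.2,-25.2],"twist":-0.3},{"jaw":255,"offset":[0.5,0.2,-25.2],"twist":-0.3},{"jaw":255,"offset":[0.5,0.2,-25.2],"twist":-0.3}]'
```

```text
t: 11.65
ee_pos: [0.5097, -0.2003, 0.0113]
ee_rot: [179.9, -0.0, 62.7]
ft_force: [-0.8, 0.9, 6.9]
width: 0.0125
grasp_force: 59.0
```

```bash
python3 -m creep '[{"jaw":255,"offset":[0,0,0.4],"twist":0},{"jaw":255,"offset":[0,0,0.8],"twist":0},{"jaw":255,"offset":[0,0,1.2],"twist":0},{"jaw":255,"offset":[0,0,2],"twist":0},{"jaw":255,"offset":[0,0,3.5],"twist":0},{"jaw":255,"offset":[0,0,5.5],"twist":0},{"jaw":255,"offset":[0,0,8],"twist":0},{"jaw":255,"offset":[0,0,11],"twist":0},{"jaw":255,"offset":[0,0,14],"twist":0},{"jaw":255,"offset":[0,0,17],"twist":0},{"jaw":255,"offset":[0,0,19],"twist":0},{"jaw":255,"offset":[0,0,20],"twist":0},{"jaw":255,"offset":[0,0,20],"twist":0},{"jaw":255,"offset":[0,0,20],"twist":0}]'
cat > lv.py <<'E'
from h import *
d=grab('wrist'); s=d['s']; p=s['ee_pos']; print(p,s['ee_rot'],s['width'],s['t'])
C=cloud(d); y=np.radians(s['ee_rot'][2]); a=np.array([np.cos(y),np.sin(y)]); b=np.array([-a[1],a[0]])
D=C-p; u=D[...,:2]@a; v=D[...,:2]@b; z=D[...,2]
m=(abs(z)<.03)&(u>.025)&(u<.15)&(abs(v)<.065); U=np.c_[u[m],v[m],z[m]]*1000
f=U[np.hypot(U[:,0]-86,U[:,1])>46]; f=f[f[:,0]>33]
A=np.c_[f[:,:2],np.ones(len(f))]; g=np.median(f[:,2]); k=abs(f[:,2]-g)<6; c=np.linalg.lstsq(A[k],f[k,2],rcond=None)[0]; print('flange plane slopes',c, 'med z rel TCP',g,len(f))
cc,r=cv2.minEnclosingCircle(f[k][:,:2].astype('f4')); print('circle uv',cc,r)
i=U[np.hypot(U[:,0]-86,U[:,1])<35]; print('pan floor z',np.percentile(i[:,2],[5,50,95]).round(1))
w=cc[0]*a+cc[1]*b; print('ring centre world',p[:2]*1000+w)
E
python3 lv.py
```

```text
t: 13.05
ee_pos: [0.5086, -0.1998, 0.2096]
ee_rot: [-179.9, 0.0, 62.7]
ft_force: [0.5, 0.1, -1.3]
width: 0.0132
grasp_force: 58.6
[ 0.50864403 -0.19982253  0.20961267] [-1.79936943e+02  2.00714756e-03  6.26906701e+01] 0.013222943236501018 13.05
flange plane slopes [-3.93196709e-03  8.74894622e-04 -4.89515657e+00] med z rel TCP -4.982135842278273 7859
circle uv (85.24256896972656, -1.1195646524429321) 56.14430236816406
pan floor z [-17.9 -16.7 -15.6]
ring centre world [ 548.74760676 -124.59453551]
```

The lifter and pan are level, with the pan's underside about 19 mm below the TCP. Carrying it over the jars at that height, smoothly.

```bash
python3 -m creep '[{"jaw":255,"offset":[0,0.5,0],"twist":0},{"jaw":255,"offset":[0,1.5,0],"twist":0.5},{"jaw":255,"offset":[0.1,3,0],"twist":1},{"jaw":255,"offset":[0.2,5,0],"twist":2},{"jaw":255,"offset":[0.3,7.5,0],"twist":3},{"jaw":255,"offset":[0.4,10,0],"twist":4},{"jaw":255,"offset":[0.5,13,0],"twist":5},{"jaw":255,"offset":[0.6,16,0],"twist":6},{"jaw":255,"offset":[0.7,19,0],"twist":7},{"jaw":255,"offset":[0.8,22,0],"twist":8.5},{"jaw":255,"offset":[0.9,25,0],"twist":10},{"jaw":255,"offset":[1,28,0],"twist":11.5},{"jaw":255,"offset":[1.1,31,0],"twist":13},{"jaw":255,"offset":[1.2,34,0],"twist":14.5},{"jaw":255,"offset":[1.3,36.5,0],"twist":16},{"jaw":255,"offset":[1.4,38.5,0],"twist":17.3},{"jaw":255,"offset":[1.4,40,0],"twist":17.3},{"jaw":255,"offset":[1.4,41,0],"twist":17.3},{"jaw":255,"offset":[1.4,41.3,0],"twist":17.3},{"jaw":255,"offset":[1.4,41.3,0],"twist":17.3}]'
python3 lv.py
python3 - <<'E'
from h import *
import pickle
d=grab('wrist'); pickle.dump(d,open('w7.pkl','wb')); save(d,'w7.png',f=1.5)
E
```

```text
t: 15.1
ee_pos: [0.523, 0.213, 0.2102]
ee_rot: [-180.0, 0.0, 80.0]
ft_force: [-0.6, -0.8, -1.8]
width: 0.0132
grasp_force: 58.5
[0.52295    0.21297723 0.21020487] [-1.79989461e+02  9.28926597e-03  7.99877704e+01] 0.013216654375833277 15.1
flange plane slopes [-4.02185411e-03 -3.08544261e-04 -4.88746479e+00] med z rel TCP -4.9834505109755405 7873
circle uv (84.57148742675781, -0.9689971208572388) 55.94498062133789
pan floor z [-17.9 -16.8 -15.7]
ring centre world [538.60770257 296.0922768 ]
```

View pics/w7.png

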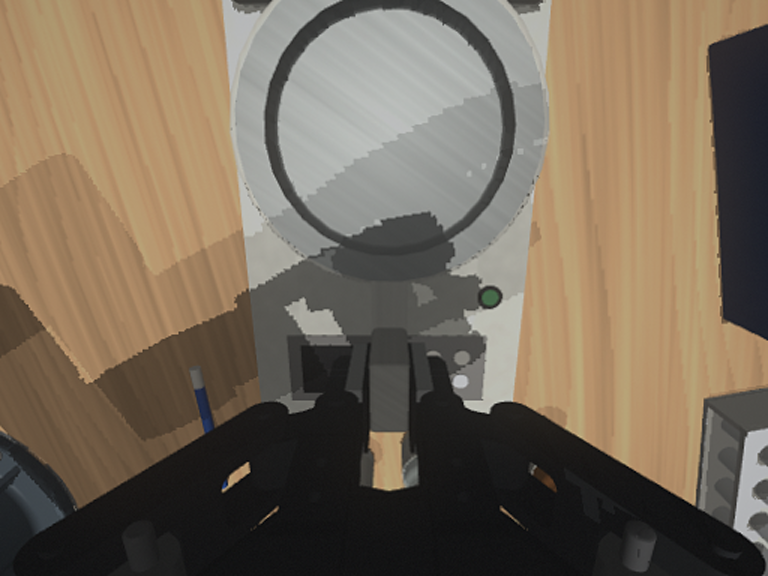

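The picture shows the ring and pan over the well, centred between the deck edges at columns 235 and 545, with the arm straight down the middle. I'll check the deck edges numerically, then lower.

```bash
python3 -m creep '[{"jaw":255,"offset":[0,0,-0.7],"twist":0},{"jaw":255,"offset":[0,0,-2],"twist":0},{"jaw":255,"offset":[0,0,-3.5],"twist":0},{"jaw":255,"offset":[0,0,-5],"twist":0},{"jaw":255,"offset":[0,0,-6.5],"twist":0},{"jaw":255,"offset":[0,0,-7.6],"twist":0},{"jaw":255,"offset":[0,0,-8],"twist":0},{"jaw":255,"offset":[0,0,-8],"twist":0},{"jaw":255,"offset":[0,0,-8],"twist":0}]'
python3 lv.py
python3 - <<'E'
from h import *
import pickle
d=grab('wrist'); s=d['s'];p=s['ee_pos'];y=np.radians(s['ee_rot'][2]); a=np.array([np.cos(y),np.sin(y)]); b=np.array([-a[1],a[0]])
for d in (pickle.load(open('w7.pkl','rb')),d):
    C=cloud(d);p=d['s']['ee_pos'];D=C-p;u=D[...,:2]@a*1000; v=D[...,:2]@b*1000
    m=abs(C[...,2]-.07)<.003
    for uu in (-20,0,20,60,100): 
        k=m&(abs(u-uu)<8); print(uu,np.percentile(v[k],[.2,99.8]).round(1) if k.sum()>9 else '',C[k][:,2].mean()*1000)
E
```

```text
t: 16.1
ee_pos: [0.5234, 0.213, 0.1307]
ee_rot: [180.0, -0.0, 80.0]
ft_force: [0.2, 0.7, -0.3]
width: 0.0128
grasp_force: 58.5
[0.52339118 0.21299788 0.13072919] [ 1.79960007e+02 -1.98717397e-02  7.99873523e+01] 0.01280066099291995 16.1
flange plane slopes [-3.57291122e-03 -1.04205805e-03 -4.87961784e+00] med z rel TCP -4.9487539796727456 7864
circle uv (84.77141571044922, -0.8481341004371643) 55.94599914550781
pan floor z [-17.8 -16.7 -15.6]
ring centre world [538.96523141 296.3307097 ]
-20 [-98.4 100.6] 70.63286783714202
0 [-98.4 100.7] 70.54463376035096
20 [-98.6 101. ] 70.54011123932108
60 [-98.8 101.2] 70.9564629726924
100  nan
-20 [-98.7 100.7] 70.67913495523834
0 [-98.5 100.9] 70.58330869514772
20 [-98.8 100.8] 70.57069761048075
60 [-98.6 101.3] 70.7279089550088
100 [-98.8 101.4] 70.70402764151932<stdin>:8: RuntimeWarning: Mean of empty slice.
  ret = ret.dtype.type(ret / rcount)
```

```bash
python3 -m creep '[{"jaw":255,"offset":[-0.2,0,-0.5],"twist":0},{"jaw":255,"offset":[-0.2,0,-1.2],"twist":0},{"jaw":255,"offset":[-0.2,0,-2],"twist":0},{"jaw":255,"offset":[-0.2,0,-2.7],"twist":0},{"jaw":255,"offset":[-0.2,0,-3.3],"twist":0},{"jaw":255,"offset":[-0.2,0,-3.8],"twist":0},{"jaw":255,"offset":[-0.2,0,-4.1],"twist":0},{"jaw":255,"offset":[-0.2,0,-4.1],"twist":0},{"jaw":255,"offset":[-0.2,0,-4.1],"twist":0},{"jaw":255,"offset":[-0.2,0,-4.1],"twist":0},{"jaw":255,"offset":[-0.2,0,-4.1],"twist":0},{"jaw":255,"offset":[-0.2,0,-4.1],"twist":0},{"jaw":255,"offset":[-0.2,0,-4.1],"twist":0},{"jaw":255,"offset":[-0.2,0,-4.1],"twist":0},{"jaw":255,"offset":[-0.2,0,-4.1],"twist":0},{"jaw":255,"offset":[-0.2,0,-4.1],"twist":0},{"jaw":255,"offset":[-0.2,0,-4.1],"twist":0},{"jaw":255,"offset":[-0.2,0,-4.1],"twist":0},{"jaw":255,"offset":[-0.2,0,-4.1],"twist":0},{"jaw":255,"offset":[-0.2,0,-4.1],"twist":0}]'
python3 lv.py
python3 - <<'E'
from h import *
d=grab('scene'); a=d['image']; import numpy as np
im=np.hstack([cv2.resize(a[130:235,120:220],(400,420)),cv2.resize(a[190:310,280:420],(400,420))])
cv2.imwrite('pics/fin.png',im[:,:,::-1]); print(env.sense()['joint_velocities'].round(3))
E
```

```text
t: 18.2
ee_pos: [0.5211, 0.213, 0.0893]
ee_rot: [-180.0, -0.0, 80.0]
ft_force: [0.3, -0.1, -1.9]
width: 0.013
grasp_force: 58.5
[0.52108025 0.2129773  0.08927631] [-1.79998130e+02 -2.43889412e-04  7.99909907e+01] 0.012956958690100379 18.2
flange plane slopes [-4.12504984e-04  1.66074412e-03 -1.89563789e+01] med z rel TCP -16.96485882320445 15786
circle uv (81.12403869628906, -0.15124130249023438) 80.64712524414062
pan floor z [-17.9 -16.8 -15.6]
ring centre world [535.32879607 292.84038363]
[ 0.048  0.014 -0.043  0.076 -0.001  0.006]
```

View pics/fin.png

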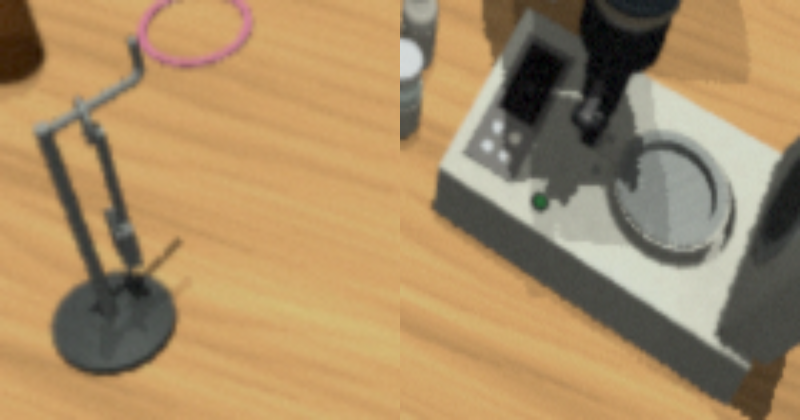

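The left half shows the scoop hanging by its eye at (80,105) on the arm, about a third of the way from column to bend. The right half shows the pan centred over the well at (670,195), clear of the deck, with the arm steady. Handing in.

```bash
python3 -c "
from station import env
print(env.close_job())"
```

```text
the job is handed in; nothing more can be done
None
```

I handed the job in at about 18 s with the scoop hanging by its eye on the hook and the lifter held level and still, its pan about 12 mm above the support and centred to within about 2 mm by my measurements; no verdict was returned.

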